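# Hold a coated chip in front of the lens of the UV inspection hood

## Task

Lift the loose cover off the slot on top of the inspection hood and set it down on the bench, without dropping it. Then take the tall module with the two coax jacks out of the rack and, jacks up and its board side towards the microscope, lower it through the slot until its chip is level with the lens axis inside. Finish while still holding it there, hanging from the gripper and not let go, with the other things left where they are.

Things in the scene. Friction and masses are not known exactly. Their poses are not given: they have to be found in the camera images.
- slot (a point): Centre of the slot's mouth, in the top of the aluminium collar on the hood's roof, 140 mm above the bench. x along the slot, y across it towards the microscope, z up. The upright slot is 46 x 14 mm (2 mm more than the module both ways), 14 mm deep, the mouth flared 3 mm all round at 45 degrees; below it the hood is hollow. Collar 64 x 32 mm, 10 mm above the roof.
- lens (a point): Point on the level lens axis straight below the middle of the slot, 50 mm below its mouth, inside the hood; axes as slot. The lens looks along -y at this point. The hood's floor is 78 mm lower; nothing else is in the module's way.
- cover_mid (a point): Middle of the loose black plastic cover over the collar, 21 mm above its rim: an upside-down tray 72 (x) x 40 (y) x 14.5 mm high, with an upright bar grip on top, 36 (x) x 12 (y) x 28 mm high; 42.5 mm high in all, about 60 g. It fits over the collar with 2 mm of play all round, its rim on the roof, not fastened. Grasp the bar across its 12 mm. Axes at the start as slot.
- module_mid (a point): Centre of the tall test module standing in one of the rack's slots: aluminium plate 44 (x) x 12 (y) x 130 mm (z), this point 65 mm above its lower end; about 180 g. z points up to the end with two brass coax jacks (12 mm high, 24 mm apart). Its +y side carries a pale circuit board with the chip, flush, on the lower part; the top 45 mm is bare metal, to be gripped across the 12 mm.
- chip (a point): Centre of the module's small dark square chip (8 mm), on the face of its board side (+y), 20 mm above the module's lower end and midway across, 45 mm below and 6 mm to +y of module_mid; same axes.
- rack: Black block with three parallel slots for modules, fixed to the bench; origin at the centre of its underside. 84 (x) x 136 (y) x 45 mm high. The slots, 47 (x) x 15 (y) mm and 33 mm deep, lie at y = -40, 0 and +40 mm, their floors 12 mm above the bench. Things standing in it have its axes.
- blank_a_mid (a point): Centre of a plain short aluminium blank, 44 x 12 x 60 mm high, without jacks or board, standing in another slot of the rack. Leave it.
- blank_b_mid (a point): Centre of a second blank like the first, in the remaining slot. Leave it.
- dish: Open clear sample dish, 90 mm across and 15 mm high, with a small board in it, on the bench; origin at the centre of its underside. Leave it.
- tweezers: Steel tweezers lying on the bench, 127 mm long along x, 16 mm wide, 9 mm high; origin near the middle, on the bench. Leave them.
- table: The bench; its top is at height 0.
- station: The fixed inspection station; origin under the slot, axes as slot. Grey hood 100 x 100 mm in plan, centred under the slot, roof at 130 mm, amber window on its +x side, on a black base plate 12 mm thick: x -75 to 75 mm, y -75 to 325 mm. On the hood's +y side are the microscope's level lens tube and its screen unit, which starts at y 150 mm and is 205 mm high.
Things that resemble listed ones, but are neither listed nor needed, are in the scene too. What is shaped like the rack but green, pink or purple is not meant.

How it is judged:
By the outcome, as a careful person would: the job done as asked, in the order asked, and still so for the second after the job is handed in, while the arm keeps its last pose, push and grip.
It also fails if it takes over 72 s, if anything falls off the work surface, if the arm or the gripper's body presses on something with over 40 N, if the wrist force passes 120 N, or if a joint passes its speed limit or range.

## Robot

A 7-joint arm with a two-finger parallel gripper is mounted at the origin on the work surface. World frame = base frame: x ahead of the robot, y to its left, z up, the work surface at z = 0. Lengths are in mm, angles in degrees, forces in N, time in s.
With the tool pointing down it reaches from about 350 to 775 mm from the base axis. Payload 3.1 kg.
Tool frame: the origin (TCP) lies on the centre line of the jaws, within the pads' length; the fingertips stand 19 mm ahead of it and the grasp point (between the pads) is the TCP; z points along the fingers, y is the line along which they close (so a half turn about z gives the same grasp; the last joint's range is limited). The gripper opens to 85 mm and grips with 20 to 120 N. Pads are 22 mm wide; open, the fingers measure 114 mm over their backs; the gripper's body (76 mm by 85 mm) begins 54 mm behind the grasp point. The pads swing forward as they close: fully open they stand 13 mm farther back than shut.
Start: joints at [63.272, 17.813, 0.802, 86.603, -0.252, 75.585, -1.558], TCP at [226.71, -501.118, 250.304] pointing down, gripper open.
Joint ranges: [-154.91, 154.91], [-16.99, 109.72], [-72.82, 74.43], [7.12, 147.25], [-82.49, 262.49], [11.32, 116.49], [-174.64, 174.64]. Speed limits (degrees/s): [159.86, 159.86, 180, 180, 180, 180, 180].

## Interface

Orientations are given as a 3x3 rotation matrix whose columns are the frame's x, y, z axes.
In Python, from workcell import arm gives the robot as it stands.
- The arm moves only by the tool drive_tool, never from a script. Its argument "motion" is a list of rows, each a list of 5 numbers: the shift along the world's x, y, z in m, then the turn about the world's z in rad, then the opening, from 0 (shut) to 1 (fully open). A call has 1 to 12 rows; each row shifts and turns the commanded pose from where the row before left it; what a row does not reach is not made up. A row lasts 1/10 s, in which the tool goes at most 50 mm and 8.59 degrees, less where a joint would pass 70% of its speed; a pose out of reach is approached as far as the arm can. A call is refused whole if a number of a shift passes 0.05 or a number of a turn 0.15, either way. A call with a gripper value outside its range is refused whole. The fingers move at their own pace and stop on an object; "newtons" is the grip in N (left out, the last holds). Time passes only in rows, so rows that do not move let the fingers close. It gives the time, the measured TCP pose, the force, the opening and the grip force at its end, in the units of the state.
- arm.state(): the state, without advancing time (a new reading comes with each control period).
- arm.capture(name): name is "side" or "top"; returns a dict with "color" (420x560x3 uint8, blue, green, red), "fovy" (degrees; the focal length in pixels is half the picture's height over the tangent of half this angle, whatever the lens; pixels are square), "cx", "cy" (the principal point, pixels), "rvec" (rotation vector, rad) and "tvec" (3), from world to camera coordinates, as OpenCV has them. Camera axes: x right, y down, z forward; pixel columns grow to the right and rows downward; lengths in mm; the calibration is good to about 2 mm. A picture is of the moment at which its call begins. There is no depth.
- arm.job_done(): hands the job in; it is judged then, once.
The state is a dict: "t": time; "joints": joint angles; "dq": joint speeds; "effort": joint torques, N m; "tool_pos": TCP position; "tcp_rot": TCP orientation; "contact_force": force on the tool from outside, world axes, zero at the start; "torque": the same for the moment, N m; "opening": opening from 0.0 (shut) to 1.0 (fully open); "grip_force": force on a finger pad.
Only numpy, scipy, OpenCV 4.12 (cv2) and the standard library are available. Lean on these libraries where they do the work, as an engineer would, in place of code of your own. Each camera call takes 0.05 s, during which the arm holds its last target. There are 200 camera calls.

## Working session

There is one attempt and no reset: what is moved stays moved. The work goes in short steps, Python scripts to look and compute and a tool call to move; the robot and the scene stay as the last step left them, time stands still between calls to the robot, and variables do not carry over. Pictures are saved under pics/ and viewed, at most 10 in all, crops included, and the job is handed in when it is done.

Besides the shell and the picture viewer there is one more tool, called as name([rows], argument=value, ...), one row to a line, values as JSON. drive_tool: Moves the arm, as the interface text tells. Its arguments: {"type":"object","properties":{"motion":{"type":"array","items":{"type":"array","items":{"type":"number"}}},"newtons":{"type":"number"}},"required":["motion"]}

```bash
ls; mkdir -p pics; cat > h.py <<'E'
import cv2,numpy as np
from workcell import arm
def cap(n):
    c=arm.capture(n); h=c["color"].shape[0]
    f=h/2/np.tan(np.radians(c["fovy"])/2)
    K=np.array([[f,0,c["cx"]],[0,f,c["cy"]],[0,0,1]])
    R=cv2.Rodrigues(np.array(c["rvec"],float))[0]; t=np.array(c["tvec"],float).ravel()
    return c["color"],K,R,t
def save(n,fn):
    v=cap(n); cv2.imwrite("pics/"+fn+".png",v[0]); np.savez("pics/"+fn+".npz",img=v[0],K=v[1],R=v[2],t=v[3]); return v
def load(fn):
    d=np.load("pics/"+fn+".npz"); return d["img"],d["K"],d["R"],d["t"]
def ray(v,uv):
    d=v[2].T@np.linalg.inv(v[1])@np.array([uv[0],uv[1],1.]); return -v[2].T@v[3],d
def onz(v,uv,z):
    o,d=ray(v,uv); return (o+d*(z-o[2])/d[2])
def proj(v,P):
    p=v[1]@(v[2]@np.array(P,float)+v[3]); return p[:2]/p[2]
def tri(v1,a,v2,b):
    o1,d1=ray(v1,a);o2,d2=ray(v2,b)
    s=np.linalg.lstsq(np.c_[d1,-d2],o2-o1,rcond=None)[0]
    p,q=o1+s[0]*d1,o2+s[1]*d2; return (p+q)/2,np.linalg.norm(p-q)
E
python3 - <<'E'
from h import *
for n in("top","side"):
    v=save(n,n+"0"); print(n,-v[2].T@v[3],v[1][0,0],v[2][2])
s=arm.state(); print(s["t"],s["tool_pos"],np.round(s["tcp_rot"],3),s["opening"],s["contact_force"])
E
```

```text
pics
top [ 309.21070337 -140.00736052 1083.96563545] 464.3304840304107 [ 0.19142848  0.01058681 -0.98144947]
side [269.4802088  403.50100688 811.26280368] 398.4183087958312 [ 0.26436176 -0.5967847  -0.75760206]
0.1 [ 226.42046908 -500.56140961  249.34054234] [[ 0.911  0.412 -0.001]
 [ 0.412 -0.911  0.002]
 [-0.    -0.002 -1.   ]] 1.0013321011496685 [-0.11179727 -0.09815824 -0.55060709]
```

View pics/top0.png

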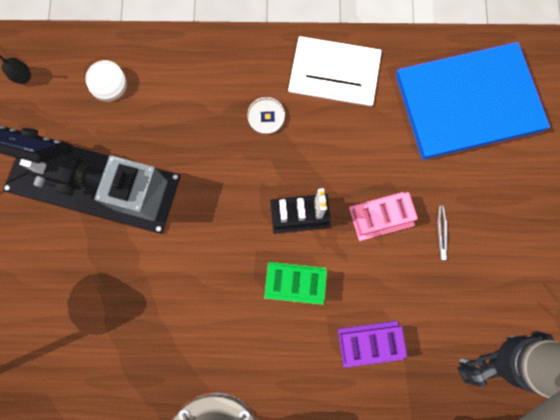

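View pics/side0.png

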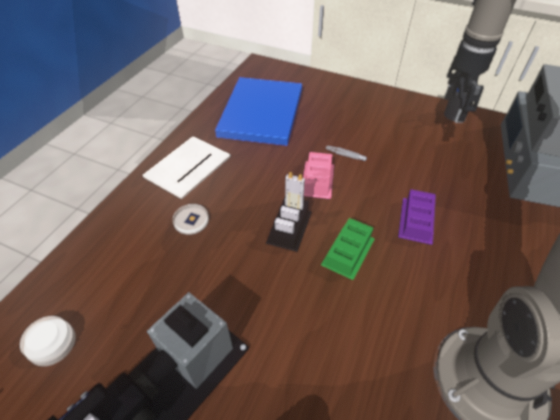

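The top view shows the station at left (cover at about 124,181), the black rack at (300,212) with the tall module near (320,203), and green (295,283), pink (383,215) and purple (372,344) look-alikes. In the side view, the module is at (294,190), the blanks are at (289,213) and (284,227), and the cover is at (187,322). The black rack and the only piece with jacks fit the description. I'll confirm both in one enlarged composite.

```bash
python3 - <<'E'
from h import *
a,b=load("top0")[0],load("side0")[0]
def c(i,x,y,w=80,h=60,W=400,H=300): return cv2.resize(i[y:y+h,x:x+w],(W,H),interpolation=cv2.INTER_CUBIC)
o=np.vstack([np.hstack([c(a,263,175),c(b,250,170,107,80)]),np.hstack([c(a,85,145,100,75),c(b,140,285,107,80)])])
cv2.imwrite("pics/crop0.png",o)
E
```

```text
(no output)
```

View pics/crop0.png

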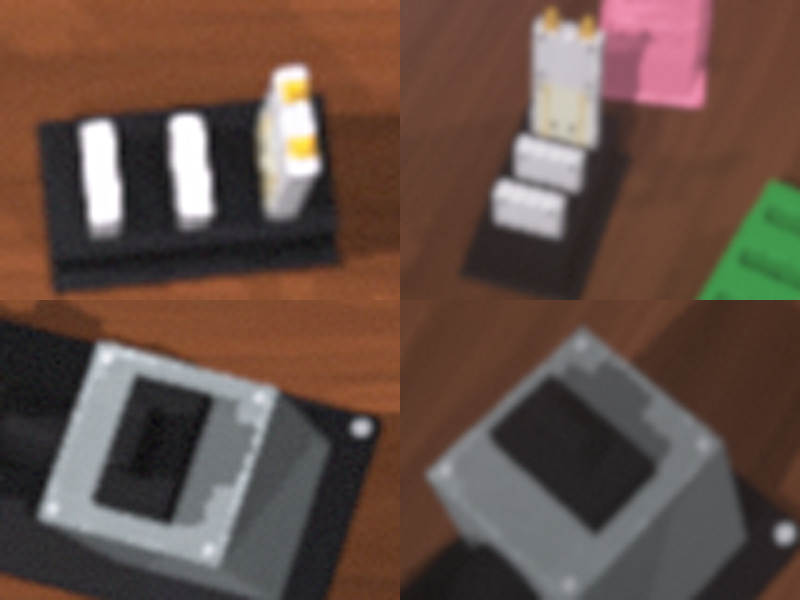

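The crop confirms it. The module with two brass jacks stands in the rack's right slot (top view 322,198), with its cream board side facing image-left, towards +y. The black tray cover with its bar is on the hood roof. Next I'll measure the roof corners, jacks and rack top.

```bash
python3 - <<'E'
from h import *
np.set_printoptions(suppress=True,precision=1)
T,S=load("top0"),load("side0")
def sub(v,pts,w=3):
    g=cv2.cvtColor(v[0],cv2.COLOR_BGR2GRAY)
    p=np.array(pts,np.float32).reshape(-1,1,2).copy()
    return cv2.cornerSubPix(g,p,(w,w),(-1,-1),(3,40,.01)).reshape(-1,2)
for nm,v,pts in(("top",T,[(110,156.2),(153.7,167.5),(140,211),(95,200)]),("side",S,[(189,292.5),(226,323.8),(185,363),(147.5,330.5)])):
    q=sub(v,pts); P=np.array([onz(v,a,130) for a in q])[:,:2]
    print(nm,q.tolist(),"\n",P,"mean",P.mean(0),"sides",np.linalg.norm(np.roll(P,-1,0)-P,axis=1), [np.degrees(np.arctan2(*d[::-1])) for d in np.roll(P,-1,0)-P])
# cover dark blob
for nm,v,c in(("top",T,(123,182)),("side",S,(187,323))):
    g=cv2.cvtColor(v[0],cv2.COLOR_BGR2GRAY); r=np.zeros_like(g); cv2.circle(r,c,24,255,-1)
    m=((g<65)&(r>0)).astype(np.uint8); n,l,st,ce=cv2.connectedComponentsWithStats(m); k=l[c[1],c[0]]
    cn=max(cv2.findContours((l==k).astype(np.uint8),0,2)[0],key=cv2.contourArea); 
    rc=cv2.minAreaRect(cn); print(nm,"cover",rc,"c@z138",onz(v,rc[0],138)); 
    b=cv2.boxPoints(rc); print(np.array([onz(v,a,140) for a in b])[:,:2])
# jacks
J={}
for nm,v,(x,y,w,h) in(("top",T,(312,180,24,40)),("side",S,(280,165,30,22))):
    hsv=cv2.cvtColor(v[0][y:y+h,x:x+w],cv2.COLOR_BGR2HSV)
    m=((hsv[...,0]>10)&(hsv[...,0]<32)&(hsv[...,1]>120)&(hsv[...,2]>150)).astype(np.uint8)
    n,l,st,ce=cv2.connectedComponentsWithStats(m); 
    J[nm]=[ce[i]+(x,y) for i in range(1,n) if st[i,4]>3]; print(nm,[(st[i,4],(ce[i]+(x,y)).tolist()) for i in range(1,n)],[onz(v,j,148) for j in J[nm]])
for a in J["top"]:
    for b in J["side"]: print(a,b,tri(T,a,S,b))
# blanks (white) top faces
for nm,v,(x,y,w,h) in(("top",T,(270,180,70,50)),("side",S,(265,170,50,75))):
    m=(v[0][y:y+h,x:x+w].min(2)>165).astype(np.uint8)
    n,l,st,ce=cv2.connectedComponentsWithStats(m)
    for i in range(1,n):
        if st[i,4]>20:
            cn=cv2.findContours((l==i).astype(np.uint8),0,2)[0][0]; rc=cv2.minAreaRect(cn); print(nm,st[i,4],rc[0][0]+x,rc[0][1]+y,rc[1:], onz(v,np.array(rc[0])+(x,y),72),onz(v,np.array(rc[0])+(x,y),142))
E
```

```text
top [[108.79409790039062, 155.82325744628906], [153.75218200683594, 167.0496063232422], [139.24716186523438, 210.3397979736328], [94.12693786621094, 198.95326232910156]] 
 [[609.9 233.2]
 [586.  134.8]
 [491.5 159.2]
 [514.8 256.4]] mean [550.5 195.9] sides [101.3  97.6  99.9  97.9] [np.float64(-103.67056093181493), np.float64(165.50919340792714), np.float64(76.50144356155573), np.float64(-13.681245730800546)]
side [[188.49061584472656, 292.2353515625], [225.10638427734375, 321.873046875], [187.5354461669922, 362.8126220703125], [146.38455200195312, 331.1333923339844]] 
 [[586.2 133.8]
 [492.6 157.3]
 [513.8 247.6]
 [611.5 230.5]] mean [551.  192.3] sides [96.4 92.8 99.1 99.9] [np.float64(165.93902090167236), np.float64(76.81363636867815), np.float64(-9.904696206167156), np.float64(-104.65920669248139)]
top cover ((123.20000457763672, 181.89999389648438), (19.922348022460938, 33.20391082763672), 18.434947967529297) c@z138 [550.5 194.9 138. ]
[[522.5 222.9]
 [591.2 206.3]
 [577.8 165.1]
 [509.5 182.3]]
side cover ((186.19618225097656, 324.78082275390625), (39.30167770385742, 25.063646
[... 1054 characters left out ...]
4152832, 6.268734931945801), 84.2894058227539) [ 508.3 -142.1   72. ] [ 494.5 -141.9  142. ]
top 139 300.56153678894043 207.99231147766113 ((20.46573257446289, 6.8219099044799805), 82.87498474121094) [ 512.1 -181.5   72. ] [ 498.1 -178.6  142. ]
side 439 293.53529357910156 191.5411777496338 ((17.256715774536133, 29.988332748413086), 4.39870548248291) [ 528.7 -242.5   72. ] [ 504.2 -181.4  142. ]
side 163 288.8529415130615 212.5882339477539 ((16.97749137878418, 9.943960189819336), 14.03624439239502) [ 511.2 -173.4   72. ] [ 488.4 -118.8  142. ]
side 172 283.58823585510254 224.64706420898438 ((17.46256446838379, 10.186494827270508), 14.03624439239502) [ 507.5 -134.    72. ] [485.  -83.1 142. ]
```

drive_tool([
  [0.0135, 0.029, 0, -0.0278, 0.5],
  [0.0135, 0.029, 0, -0.0278, 0.5],
  [0.0135, 0.029, 0, -0.0278, 0.5],
  [0.0135, 0.029, 0, -0.0278, 0.5],
  [0.0135, 0.029, 0, -0.0278, 0.5],
  [0.0135, 0.029, 0, -0.0278, 0.5],
  [0.0135, 0.029, 0, -0.0278, 0.5],
  [0.0135, 0.029, 0, -0.0278, 0.5],
  [0.0135, 0.029, 0, -0.0278, 0.5],
  [0.0135, 0.029, 0, -0.0278, 0.5],
  [0.0135, 0.029, 0, -0.0278, 0.5],
  [0.0135, 0.029, 0, -0.0278, 0.5],
], newtons=40)

```text
t: 1.3
tool_pos: [388.7, -151.8, 250.0]
tcp_rot: [[0.996, 0.09, -0.001], [0.09, -0.996, 0.0], [-0.001, -0.0, -1.0]]
contact_force: [0.8, 1.1, -0.3]
opening: 0.503
grip_force: 0.0
```

drive_tool([
  [0.0135, 0.029, 0, -0.0278, 0.5],
  [0.0135, 0.029, 0, -0.0278, 0.5],
  [0.0135, 0.029, 0, -0.0278, 0.5],
  [0.0135, 0.029, 0, -0.0278, 0.5],
  [0.0135, 0.029, 0, -0.0278, 0.5],
  [0.0135, 0.029, 0, -0.0278, 0.5],
  [0.0135, 0.029, 0, -0.0278, 0.5],
  [0.0135, 0.029, 0, -0.0278, 0.5],
  [0.0135, 0.029, 0, -0.0278, 0.5],
  [0.0135, 0.029, 0, -0.0278, 0.5],
  [0.0135, 0.029, 0, -0.0278, 0.5],
  [0, 0, 0, 0, 0.5],
])

```text
t: 2.5
tool_pos: [536.9, 171.5, 249.4]
tcp_rot: [[0.979, -0.206, -0.001], [-0.206, -0.979, 0.005], [-0.002, -0.004, -1.0]]
contact_force: [-0.1, -0.4, 0.4]
opening: 0.5
grip_force: 0.0
```

drive_tool([
  [0.0068, 0.0118, 0, -0.0175, 0.5],
  [0.0068, 0.0118, 0, -0.0175, 0.5],
  [0, 0, -0.02, 0, 0.5],
  [0, 0, -0.025, 0, 0.5],
  [0, 0, 0, 0, 0.5],
])

```text
t: 3.0
tool_pos: [548.2, 187.0, 201.2]
tcp_rot: [[0.969, -0.247, -0.008], [-0.247, -0.969, -0.004], [-0.007, 0.006, -1.0]]
contact_force: [-0.1, -0.2, -0.2]
opening: 0.498
grip_force: 0.0
```

```bash
python3 - <<'E'
from h import *
def c(i,x,y,w=100,h=75,W=400,H=300): return cv2.resize(i[y:y+h,x:x+w],(W,H),interpolation=cv2.INTER_CUBIC)
a=save("top","top1")[0];b=save("side","side1")[0]
o=np.hstack([c(a,80,140),c(b,140,275)]);o=cv2.convertScaleAbs(o,alpha=1.6,beta=20)
cv2.imwrite("pics/crop1.png",o)
s=arm.state(); print(s["tool_pos"],np.degrees(np.arctan2(s["tcp_rot"][1][0],s["tcp_rot"][0][0])))
E
```

```text
[550.48951735 188.43024926 205.02701789] -14.343819727966284
```

View pics/crop1.png

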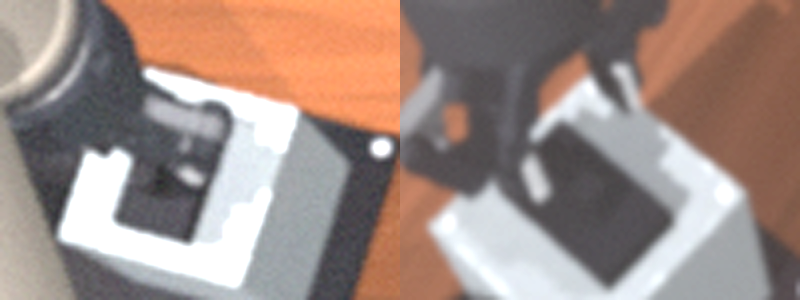

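The gripper straddles the cover from above, with fingers on both sides of the bar. It sits about 6.5 mm short in y, so I'll correct that, descend and grip.

drive_tool([
  [0, 0.0065, 0, 0.005, 0.5],
  [0, 0, 0, 0, 0.5],
  [0, 0, -0.013, 0, 0.5],
  [0, 0, -0.013, 0, 0.5],
  [0, 0, -0.013, 0, 0.5],
  [0, 0, 0, 0, 0.5],
  [0, 0, 0, 0, 0.5],
])

```text
t: 3.8
tool_pos: [550.4, 195.7, 165.4]
tcp_rot: [[0.97, -0.242, -0.002], [-0.242, -0.97, -0.001], [-0.002, 0.001, -1.0]]
contact_force: [-0.1, 0.9, 0.2]
opening: 0.502
grip_force: 0.0
```

drive_tool([
  [0, 0, 0, 0, 0],
  [0, 0, 0, 0, 0],
  [0, 0, 0, 0, 0],
  [0, 0, 0, 0, 0],
  [0, 0, 0, 0, 0],
  [0, 0, 0, 0, 0],
  [0, 0, 0, 0, 0],
  [0, 0, 0, 0, 0],
])

```text
t: 4.6
tool_pos: [551.3, 196.0, 167.0]
tcp_rot: [[0.97, -0.242, 0.001], [-0.242, -0.97, 0.0], [0.001, -0.0, -1.0]]
contact_force: [0.7, -0.9, 5.9]
opening: 0.133
grip_force: 41.1
```

drive_tool([
  [0, 0, 0.004, 0, 0],
  [0, 0, 0.006, 0, 0],
  [0, 0, 0.01, 0, 0],
  [0, 0, 0.015, 0, 0],
  [0, 0, 0.02, 0, 0],
  [0, 0, 0.025, 0, 0],
  [0, 0, 0.01, 0, 0],
  [0, 0, 0, 0, 0],
])

```text
t: 5.4
tool_pos: [551.7, 196.8, 258.3]
tcp_rot: [[0.97, -0.242, 0.004], [-0.242, -0.97, 0.002], [0.003, -0.003, -1.0]]
contact_force: [0.5, 0.6, -1.8]
opening: 0.131
grip_force: 40.4
```

```bash
python3 - <<'E'
from h import *
np.set_printoptions(suppress=True,precision=1)
a=save("top","top2");b=save("side","side2")
def c(i,x,y,w=133,h=100,W=400,H=300): return cv2.resize(i[y:y+h,x:x+w],(W,H),interpolation=cv2.INTER_CUBIC)
o=np.hstack([c(a[0],60,130),c(b[0],120,260)])
cv2.imwrite("pics/crop2.png",cv2.convertScaleAbs(o,alpha=1.4,beta=15))
s=arm.state(); print(s["tool_pos"],s["contact_force"],s["opening"])
E
```

```text
[550.4 195.8 255.6] [-0.8 -0.2 -1.5] 0.13736353787328168
```

View pics/crop2.png

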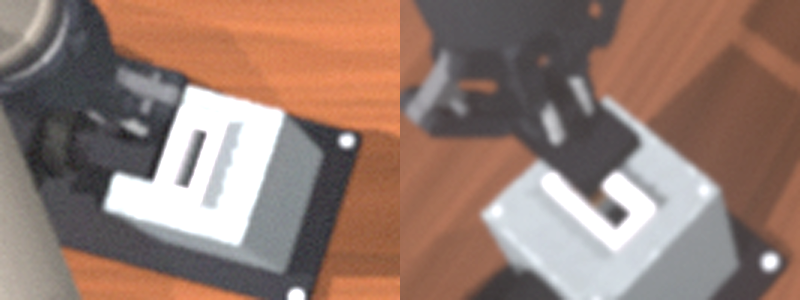

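The cover is in the grip, clear of the collar, and the slot is visible in the top crop at (190,158). I'll carry it to the free bench at about (525,10).

drive_tool([
  [-0.002, -0.01, 0, 0, 0],
  [-0.003, -0.022, 0, 0, 0],
  [-0.003, -0.022, 0, 0, 0],
  [-0.003, -0.022, 0, 0, 0],
  [-0.003, -0.022, 0, 0, 0],
  [-0.003, -0.022, 0, 0, 0],
  [-0.003, -0.022, 0, 0, 0],
  [-0.003, -0.022, -0.01, 0, 0],
  [-0.002, -0.015, -0.02, 0, 0],
  [0, -0.006, -0.03, 0, 0],
  [0, 0, -0.03, 0, 0],
  [0, 0, -0.03, 0, 0],
])

```text
t: 6.7
tool_pos: [524.5, 9.3, 134.2]
tcp_rot: [[0.97, -0.244, -0.002], [-0.244, -0.97, -0.001], [-0.002, 0.001, -1.0]]
contact_force: [1.2, 1.4, -1.0]
opening: 0.128
grip_force: 40.4
```

drive_tool([
  [0, 0, -0.03, 0, 0],
  [0, 0, -0.025, 0, 0],
  [0, 0, -0.015, 0, 0],
  [0, 0, -0.008, 0, 0],
  [0, 0, 0, 0, 0],
  [0, 0, 0, 0, 0],
])

```text
t: 7.3
tool_pos: [526.0, 10.7, 58.7]
tcp_rot: [[0.97, -0.242, 0.001], [-0.242, -0.97, -0.0], [0.001, -0.0, -1.0]]
contact_force: [-0.0, -0.6, -1.6]
opening: 0.134
grip_force: 40.4
```

drive_tool([
  [0, 0, -0.007, 0, 0],
  [0, 0, -0.006, 0, 0],
  [0, 0, -0.004, 0, 0],
  [0, 0, -0.003, 0, 0],
  [0, 0, -0.001, 0, 0],
  [0, 0, 0, 0, 0],
  [0, 0, 0, 0, 0],
])

```text
t: 8.0
tool_pos: [526.0, 11.1, 37.4]
tcp_rot: [[0.97, -0.242, 0.0], [-0.242, -0.97, 0.0], [0.0, -0.0, -1.0]]
contact_force: [-0.0, -0.7, -1.1]
opening: 0.133
grip_force: 40.5
```

drive_tool([
  [0, 0, -0.001, 0, 0],
  [0, 0, -0.001, 0, 0],
  [0, 0, 0, 0, 0],
  [0, 0, 0, 0, 0],
])

```text
t: 8.4
tool_pos: [526.2, 11.0, 37.0]
tcp_rot: [[0.97, -0.242, 0.001], [-0.242, -0.97, -0.001], [0.001, 0.0, -1.0]]
contact_force: [-3.8, -0.1, 9.7]
opening: 0.132
grip_force: 41.9
```

The force shows the cover resting on the bench, so I'll release it and retreat upward.

drive_tool([
  [0, 0, 0, 0, 0.45],
  [0, 0, 0, 0, 0.45],
  [0, 0, 0, 0, 0.45],
  [0, 0, 0, 0, 0.45],
  [0, 0, 0, 0, 0.45],
  [0, 0, 0.01, 0, 0.45],
  [0, 0, 0.02, 0, 0.45],
  [0, 0, 0.035, 0, 0.45],
  [0, 0, 0.045, 0, 0.45],
  [0, 0, 0.045, 0, 0.45],
  [0, 0, 0.04, 0, 0.45],
  [0, 0, 0.02, 0, 0.45],
])

```text
t: 9.6
tool_pos: [527.6, 11.6, 255.5]
tcp_rot: [[0.97, -0.242, 0.008], [-0.242, -0.97, 0.0], [0.008, -0.002, -1.0]]
contact_force: [-0.0, 0.3, -0.3]
opening: 0.453
grip_force: 0.0
```

drive_tool([
  [-0.001, -0.02, 0, 0.03, 0.5],
  [-0.001, -0.021, 0, 0.03, 0.5],
  [-0.001, -0.021, 0, 0.03, 0.5],
  [-0.001, -0.021, 0, 0.03, 0.5],
  [-0.001, -0.021, 0, 0.03, 0.5],
  [-0.001, -0.021, 0, 0.03, 0.5],
  [-0.001, -0.021, 0, 0.03, 0.5],
  [-0.001, -0.021, 0, 0.03, 0.5],
  [-0.001, -0.021, 0, 0.03, 0.5],
  [-0.001, -0.021, 0, 0.03, 0.5],
  [0, -0.021, 0, 0.03, 0.5],
  [0, 0, 0, 0, 0.5],
])

```text
t: 10.8
tool_pos: [514.8, -223.3, 250.6]
tcp_rot: [[0.997, 0.079, -0.0], [0.079, -0.997, -0.003], [-0.001, 0.003, -1.0]]
contact_force: [-0.9, -0.3, -0.2]
opening: 0.496
grip_force: 0.0
```

```bash
python3 - <<'E'
from h import *
np.set_printoptions(suppress=True,precision=1)
a=save("top","top3");b=save("side","side3")
def c(i,x,y,w=100,h=75,W=400,H=300): return cv2.resize(i[y:y+h,x:x+w],(W,H),interpolation=cv2.INTER_CUBIC)
o=np.vstack([np.hstack([c(a[0],80,140),c(b[0],140,285)]),np.hstack([c(a[0],263,170),c(b[0],210,200)])])
cv2.imwrite("pics/crop3.png",o)
s=arm.state(); print(s["tool_pos"],np.degrees(np.arctan2(s["tcp_rot"][1][0],s["tcp_rot"][0][0])))
E
```

```text
[ 515.8 -218.5  250.6] 4.8334499571739595
```

View pics/crop3.png

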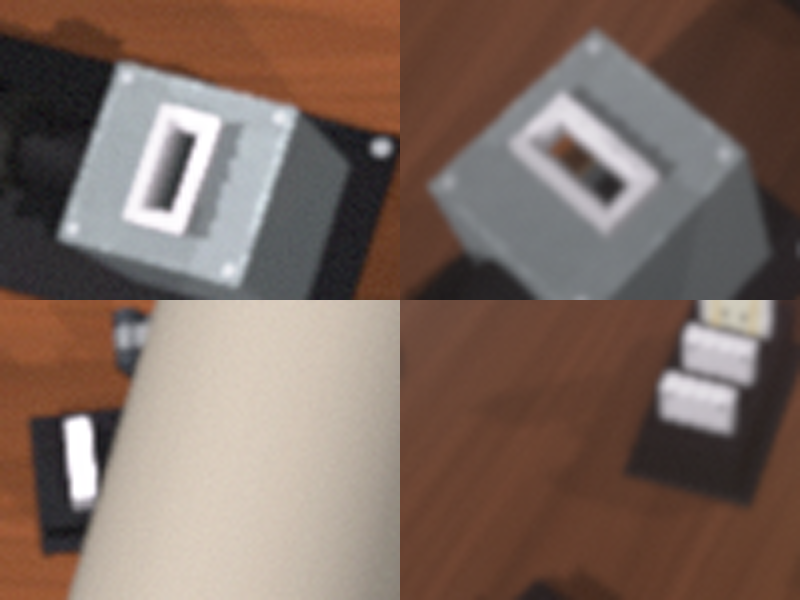

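The collar (white, top crop 172,168; side crop 583,163) is open. The blanks are undisturbed. Next I'll measure the collar accurately and check the cover.

```bash
python3 - <<'E'
from h import *
np.set_printoptions(suppress=True,precision=1)
T,S=load("top3"),load("side3")
for nm,v,(x,y,w,h),th in(("top",T,(105,160,35,42),185),("side",S,(163,303,45,45),150)):
    g=v[0][y:y+h,x:x+w].min(2); m=(g>th).astype(np.uint8)
    n,l,st,ce=cv2.connectedComponentsWithStats(m); k=1+np.argmax(st[1:,4])
    cn=cv2.findContours((l==k).astype(np.uint8),0,1)[0][0]
    W=np.array([onz(v,p[0]+(x,y),140)[:2] for p in cn],np.float32)   # rectify onto plane z=140
    print(nm,st[k,4],cv2.minAreaRect(W))
    # inner hole
    hole=[c for c,hh in zip(*[q if i==0 else q[0] for i,q in enumerate(cv2.findContours((l==k).astype(np.uint8),cv2.RETR_CCOMP,1))]) if hh[3]>=0]
    if hole:
        hc=max(hole,key=cv2.contourArea); W=np.array([onz(v,p[0]+(x,y),140)[:2] for p in hc],np.float32); print(" hole",cv2.minAreaRect(W))
c=proj(S,(526,11,43)); print("cover expected px",c,proj(T,(526,11,43)))
for z in (0,14.5,43): print(proj(S,(526,11,z)),)
x,y=c.astype(int); g=S[0][y-25:y+35,x-35:x+35].max(2); m=(g<60).astype(np.uint8)
n,l,st,ce=cv2.connectedComponentsWithStats(m); k=1+np.argmax(st[1:,4]); print(st[k],ce[k]+(x-35,y-25),onz(S,ce[k]+(x-35,y-25),14))
E
```

```text
top 377 ((550.7838134765625, 195.650390625), (35.58974838256836, 68.23829650878906), 76.36803436279297)
 hole ((549.4559326171875, 196.0933380126953), (19.098163604736328, 49.06637954711914), 76.0751953125)
side 483 ((550.9430541992188, 194.614013671875), (34.71195602416992, 66.0760726928711), 76.1085433959961)
 hole ((550.4176025390625, 197.094970703125), (17.220073699951172, 50.09836196899414), 76.52751159667969)
cover expected px [249.  276.6] [216.1 203.6]
[250.1 286.4]
[249.8 283.2]
[249.  276.6]
[ 18  20  36  31 621] [249.6 285.4] [523.9  16.   14. ]
```

drive_tool([
  [0.0022, -0.005, 0, 0, 0.5],
  [0, 0, -0.02, 0, 0.5],
  [0, 0, -0.03, 0, 0.5],
  [0, 0, -0.03, 0, 0.5],
  [0, 0, 0, 0, 0.5],
  [0, 0, 0, 0, 0.5],
])

```text
t: 11.5
tool_pos: [518.4, -223.0, 170.7]
tcp_rot: [[0.996, 0.087, -0.0], [0.087, -0.996, 0.001], [-0.0, -0.001, -1.0]]
contact_force: [0.5, -0.2, 0.2]
opening: 0.503
grip_force: 0.0
```

drive_tool([
  [0, -0.001, -0.015, 0, 0.5],
  [0, 0, -0.015, 0, 0.5],
  [0, 0, -0.012, 0, 0.5],
  [0, 0, -0.007, 0, 0.5],
  [0, 0, 0, 0, 0.5],
  [0, 0, 0, 0, 0.5],
])

```text
t: 12.1
tool_pos: [518.6, -225.1, 122.1]
tcp_rot: [[0.996, 0.085, 0.001], [0.085, -0.996, -0.0], [0.001, 0.001, -1.0]]
contact_force: [0.2, -0.0, 0.4]
opening: 0.503
grip_force: 0.0
```

drive_tool([
  [0, 0, 0, 0, 0],
  [0, 0, 0, 0, 0],
  [0, 0, 0, 0, 0],
  [0, 0, 0, 0, 0],
  [0, 0, 0, 0, 0],
  [0, 0, 0, 0, 0],
  [0, 0, 0, 0, 0],
], newtons=60)

```text
t: 12.8
tool_pos: [518.6, -225.0, 122.0]
tcp_rot: [[0.996, 0.086, 0.001], [0.086, -0.996, -0.0], [0.001, 0.0, -1.0]]
contact_force: [-0.3, 0.7, 6.0]
opening: 0.129
grip_force: 59.4
```

drive_tool([
  [0, 0, 0.004, 0, 0],
  [0, 0, 0.008, 0, 0],
  [0, 0, 0.01, 0, 0],
  [0, 0, 0.012, 0, 0],
  [0, 0, 0.015, 0, 0],
  [0, 0, 0.018, 0, 0],
  [0, 0, 0.02, 0, 0],
  [0, 0, 0.02, 0, 0],
  [0, 0, 0.02, 0, 0],
  [0, 0, 0.02, 0, 0],
  [0, 0, 0.02, 0, 0],
  [0, 0, 0, 0, 0],
])

```text
t: 14.0
tool_pos: [519.6, -225.5, 292.3]
tcp_rot: [[0.996, 0.085, 0.007], [0.085, -0.996, -0.003], [0.006, 0.004, -1.0]]
contact_force: [0.5, 0.3, -1.6]
opening: 0.131
grip_force: 58.7
```

```bash
python3 - <<'E'
from h import *
np.set_printoptions(suppress=True,precision=1)
b=save("side","side4")
x,y=proj(b,(518,-225,230)).astype(int)
cv2.imwrite("pics/crop4.png",cv2.resize(b[0][y-50:y+100,x-75:x+75],(600,600),interpolation=cv2.INTER_CUBIC))
print(x-75,y-50)
s=arm.state(); print(s["t"],s["tool_pos"],s["contact_force"],s["torque"],s["opening"],s["grip_force"])
E
```

```text
221 99
14.05 [ 518.7 -225.2  290.2] [ 0.4 -1.5 -2.9] [ 0. -0. -0.] 0.135216312217768 58.672136664390564
```

View pics/crop4.png

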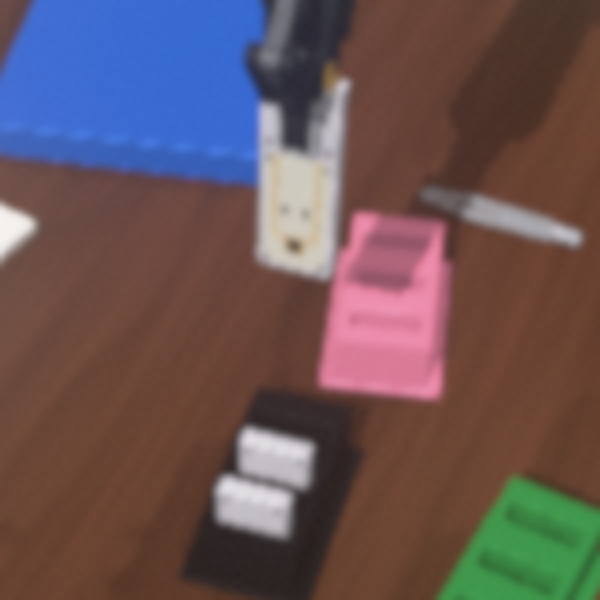

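The module hangs from the gripper, with the board side facing the camera (+y). The chip is at side pixel (294.5,160) and the lower end is at (285.5,164.5) to (303.8,168). Next I'll measure its offset in the gripper.

```bash
python3 - <<'E'
from h import *
np.set_printoptions(suppress=True,precision=1)
v=load("side4"); tcp=np.array([518.7,-225.2,290.2]); yaw=np.radians(4.9)
ex=np.array([np.cos(yaw),np.sin(yaw),0]);ey=np.array([-np.sin(yaw),np.cos(yaw),0])
g=cv2.cvtColor(v[0],cv2.COLOR_BGR2GRAY)[155:165,289:300].astype(int)
w=np.clip(130-g,0,None); yy,xx=np.mgrid[155:165,289:300]; u=((w*xx).sum()/w.sum(),(w*yy).sum()/w.sum())
print("chip px",u)
for nm,p in(("chip",u),("bl",(285.5,164.5)),("br",(303.75,168))):
    o,d=ray(v,p); P=o+d*((tcp+6*ey-o)@ey)/(d@ey); r=P-tcp; print(nm,P,"local x,z",r@ex,r[2])
print("expected chip",proj(v,tcp+6*ey+[0,0,-90]))
E
```

```text
chip px (np.float64(294.1372549019608), np.float64(160.01960784313727))
chip [ 520.6 -219.   202.1] local x,z 2.409207031262028 -88.0906242521691
bl [ 541.  -217.3  182. ] local x,z 22.85783184675295 -108.23287874149281
br [ 497.1 -221.   185. ] local x,z -21.131030726558315 -105.22892917669486
expected chip [295.1 160.9]
```

drive_tool([
  [0.001, 0.012, 0.001, -0.01, 0],
  [0.002, 0.024, 0.001, -0.02, 0],
  [0.002, 0.026, 0.001, -0.02, 0],
  [0.002, 0.026, 0.001, -0.02, 0],
  [0.002, 0.026, 0.001, -0.02, 0],
  [0.002, 0.026, 0.001, -0.02, 0],
  [0.002, 0.026, 0.001, -0.02, 0],
  [0.002, 0.026, 0.001, -0.02, 0],
  [0.002, 0.026, 0.001, -0.02, 0],
  [0.002, 0.026, 0.001, -0.02, 0],
  [0.002, 0.026, 0, -0.02, 0],
  [0.002, 0.026, 0, -0.02, 0],
])

```text
t: 15.25
tool_pos: [540.1, 71.6, 296.8]
tcp_rot: [[0.989, -0.145, -0.003], [-0.145, -0.989, -0.001], [-0.003, 0.001, -1.0]]
contact_force: [0.2, 0.7, -2.5]
opening: 0.132
grip_force: 58.5
```

drive_tool([
  [0.002, 0.026, 0, -0.02, 0],
  [0.002, 0.026, 0, -0.02, 0],
  [0.002, 0.026, 0, -0.02, 0],
  [0.002, 0.024, 0, -0.02, 0],
  [0.002, 0.016, 0, -0.016, 0],
  [0, 0.006, 0, 0, 0],
  [0, 0, 0, 0, 0],
  [0, 0, 0, 0, 0],
  [0, 0, 0, 0, 0],
])

```text
t: 16.15
tool_pos: [551.3, 193.1, 298.0]
tcp_rot: [[0.971, -0.241, -0.0], [-0.241, -0.971, -0.001], [0.0, 0.002, -1.0]]
contact_force: [0.5, 0.3, -2.9]
opening: 0.132
grip_force: 58.6
```

drive_tool([
  [-0.001, 0.0024, 0, 0.003, 0],
  [0, 0, -0.01, 0, 0],
  [0, 0, -0.015, 0, 0],
  [0, 0, -0.01, 0, 0],
  [0, 0, 0, 0, 0],
  [0, 0, 0, 0, 0],
  [0, 0, 0, 0, 0],
])

```text
t: 16.85
tool_pos: [550.4, 197.6, 264.0]
tcp_rot: [[0.972, -0.235, 0.001], [-0.235, -0.972, 0.001], [0.001, -0.001, -1.0]]
contact_force: [0.1, -0.5, -1.4]
opening: 0.131
grip_force: 58.5
```

```bash
python3 - <<'E'
from h import *
a=save("top","top5");b=save("side","side5")
def c(i,x,y,w=80,h=60,W=400,H=300): return cv2.resize(i[y:y+h,x:x+w],(W,H),interpolation=cv2.INTER_CUBIC)
cv2.imwrite("pics/crop5.png",np.hstack([c(a[0],90,145),c(b[0],150,290)]))
s=arm.state(); print(s["t"],s["tool_pos"],s["contact_force"],np.degrees(np.arctan2(s["tcp_rot"][1][0],s["tcp_rot"][0][0])))
E
```

```text
16.95 [550.41697518 197.63802211 264.0924387 ] [-0.2170067  -0.70588592 -2.64231036] -13.60939935570425
```

View pics/crop5.png

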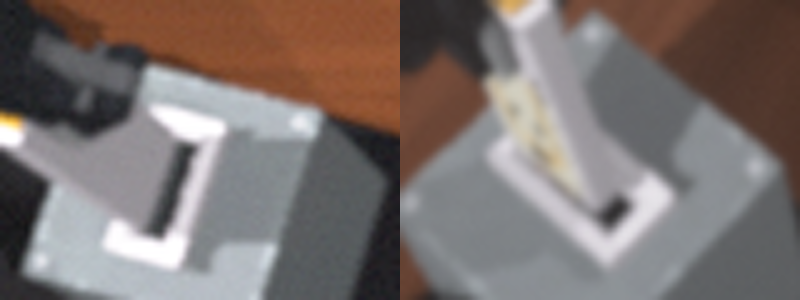

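The module's lower end is just above the mouth, parallel to it. The gap shows on the -y side (top crop 185,143 to 150,232). TCP y is 197.6, about 2 mm too far. Next I'll quantify both bottom corners against the slot frame.

```bash
python3 - <<'E'
from h import *
np.set_printoptions(suppress=True,precision=1)
T,S=load("top5"),load("side5"); yaw=np.radians(-13.8); c=np.array([550.8,195.4])
R=np.array([[np.cos(yaw),np.sin(yaw)],[-np.sin(yaw),np.cos(yaw)]])
for nm,v,p in(("top +x -y",T,(90+185/5,145+143/5)),("top -x -y",T,(90+150/5,145+234/5)),("side -x -y",S,(150+222/5,290+192/5)),("side -x +y",S,(150+187/5,290+207/5))):
    print(nm,R@(onz(v,p,154)[:2]-c))
t=R@(np.array([550.4,197.6])-c); print("tcp local",t)
E
```

```text
top +x -y [16.1 -9.1]
top -x -y [-24.5  -7.2]
side -x -y [-23.7  -2.8]
side -x +y [-18.3   8.4]
tcp local [-0.9  2. ]
```

drive_tool([
  [0.0004, -0.0022, 0, -0.002, 0],
  [0, 0, -0.004, 0, 0],
  [0, 0, -0.004, 0, 0],
  [0, 0, -0.003, 0, 0],
  [0, 0, -0.003, 0, 0],
  [0, 0, 0, 0, 0],
  [0, 0, 0, 0, 0],
])

```text
t: 17.65
tool_pos: [550.4, 195.2, 249.2]
tcp_rot: [[0.971, -0.237, -0.0], [-0.237, -0.971, -0.0], [-0.0, 0.0, -1.0]]
contact_force: [0.7, -0.7, -2.4]
opening: 0.129
grip_force: 58.5
```

drive_tool([
  [0, 0, -0.0015, 0, 0],
  [0, 0, -0.0015, 0, 0],
  [0, 0, -0.0015, 0, 0],
  [0, 0, -0.0015, 0, 0],
  [0, 0, 0, 0, 0],
])

```text
t: 18.15
tool_pos: [550.2, 195.1, 242.8]
tcp_rot: [[0.971, -0.237, -0.001], [-0.237, -0.971, -0.0], [-0.001, 0.0, -1.0]]
contact_force: [0.3, -0.1, -2.1]
opening: 0.131
grip_force: 58.6
```

drive_tool([
  [0, 0, -0.002, 0, 0],
  [0, 0, -0.002, 0, 0],
  [0, 0, -0.003, 0, 0],
  [0, 0, -0.003, 0, 0],
  [0, 0, -0.004, 0, 0],
  [0, 0, -0.004, 0, 0],
  [0, 0, 0, 0, 0],
])

```text
t: 18.85
tool_pos: [550.0, 195.2, 224.4]
tcp_rot: [[0.971, -0.237, -0.002], [-0.237, -0.971, -0.0], [-0.001, 0.0, -1.0]]
contact_force: [-0.8, -0.9, -2.6]
opening: 0.134
grip_force: 58.5
```

drive_tool([
  [0, 0, -0.004, 0, 0],
  [0, 0, -0.005, 0, 0],
  [0, 0, -0.006, 0, 0],
  [0, 0, -0.006, 0, 0],
  [0, 0, -0.006, 0, 0],
  [0, 0, -0.006, 0, 0],
  [0, 0, -0.004, 0, 0],
  [0, 0, -0.003, 0, 0],
  [0, 0, 0, 0, 0],
  [0, 0, 0, 0, 0],
])

```text
t: 19.85
tool_pos: [550.2, 195.1, 185.1]
tcp_rot: [[0.971, -0.237, -0.001], [-0.237, -0.971, -0.0], [-0.001, 0.0, -1.0]]
contact_force: [-0.6, -0.9, -3.0]
opening: 0.132
grip_force: 58.6
```

drive_tool([
  [0.0002, 0.0002, -0.003, 0, 0],
  [0, 0, -0.0021, 0, 0],
  [0, 0, 0, 0, 0],
  [0, 0, 0, 0, 0],
  [0, 0, 0, 0, 0],
])

```text
t: 20.35
tool_pos: [550.8, 195.0, 180.0]
tcp_rot: [[0.971, -0.238, 0.0], [-0.238, -0.971, -0.0], [0.0, 0.0, -1.0]]
contact_force: [0.4, -1.4, -3.5]
opening: 0.133
grip_force: 58.7
```

```bash
python3 - <<'E'
from h import *
np.set_printoptions(suppress=True,precision=1)
a=save("top","top6");b=save("side","side6")
def c(i,x,y,w=80,h=60,W=400,H=300): return cv2.resize(i[y:y+h,x:x+w],(W,H),interpolation=cv2.INTER_CUBIC)
cv2.imwrite("pics/crop6.png",np.vstack([np.hstack([c(a[0],80,145),c(b[0],150,270)]),np.hstack([c(a[0],190,170,160,120),c(b[0],210,180,160,120)])]))
s=arm.state(); print(s["t"],s["tool_pos"],s["contact_force"],s["grip_force"])
ex=np.array([.971,-.239,0])
for k in(-12,12):
    P=np.array([550.4,195.2,206])+k*ex; print(proj(a,P),proj(b,P))
J={}
for nm,v in(("top",a),("side",b)):
    x,y=(80,145) if nm=="top" else (150,270)
    hsv=cv2.cvtColor(v[0][y:y+60,x:x+80],cv2.COLOR_BGR2HSV)
    m=((hsv[...,0]>10)&(hsv[...,0]<32)&(hsv[...,1]>120)&(hsv[...,2]>150)).astype(np.uint8)
    n,l,st,ce=cv2.connectedComponentsWithStats(m); print(nm,[(st[i,4],(ce[i]+(x,y)).round(1).tolist()) for i in range(1,n)])
E
```

```text
20.45 [550.8 195.  180.1] [ 0.4 -2.3 -2.9] 58.63817095756531
[109.5 179. ] [183.2 311.9]
[113.4 167.5] [173.3 303.6]
top [(np.int32(7), [155.3, 155.4]), (np.int32(2), [151.0, 155.5]), (np.int32(1), [152.0, 158.0]), (np.int32(5), [109.8, 180.2])]
side [(np.int32(22), [183.1, 312.4])]
```

View pics/crop6.png

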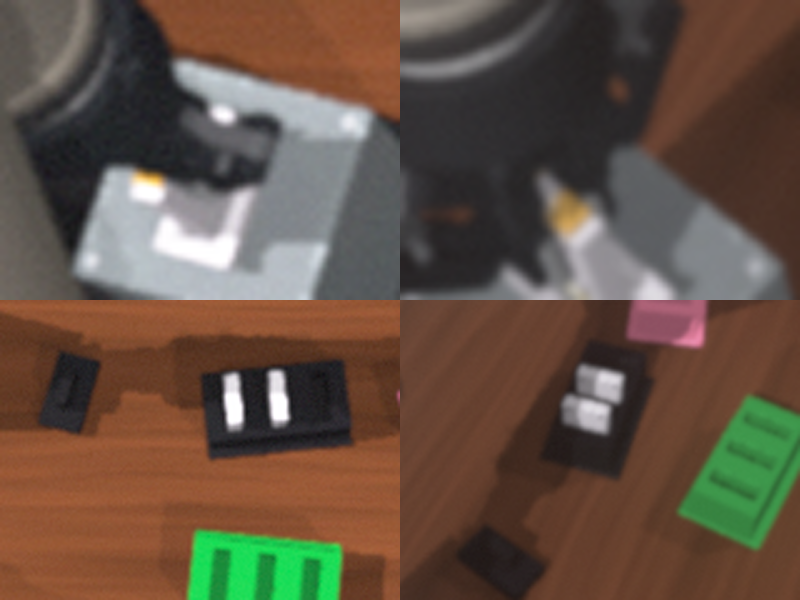

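The module hangs in the slot. The jack is at side pixel (183.1,312.4) against an expected (183.2,311.9), so it has not slipped. The cover rests upright on the bench, and the blanks and rack are undisturbed. I'm handing in.

```bash
python3 -c "
from workcell import arm
print(arm.job_done())"
```

```text
the job is handed in; nothing more can be done
None
```

The cover is on the bench and the module hangs from the gripper in the slot, jacks up and board side towards the microscope, with its chip level with the lens axis to about 2 mm (inferred, since the chip is hidden inside the hood); I handed the job in at about 20 s, and no verdict was shown.

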